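Shut the four lid clips of the spares box

ROBOT

A 6-joint arm with a two-finger parallel gripper is mounted at the origin on a cart in front of the work surface, level with it; the furniture and walls round the work are solid. World frame = base frame: x ahead of the robot, y to its left, z up, the work surface at z = 0. Lengths are in m, angles in rad, forces in N, time in s.
With the tool pointing down it reaches from about 0.35 to 0.875 m from the base axis. Payload 15.5 kg.
Tool frame: the origin (TCP) lies midway between the tips of the shut fingers; the grasp point (between the pads) lies env.pinch_z behind it (env.pinch_z is the distance from the TCP to the grasp point, in m); z points along the fingers, y is the line along which they close (so a half turn about z gives the same grasp; the last joint's range is limited). The gripper opens to 85 mm and grips with 20 to 120 N. Pads are 22 mm wide; open, the fingers measure 114 mm over their backs; the gripper's body (76 mm by 85 mm) begins 54 mm behind the grasp point. The pads swing forward as they close: fully open they stand 13 mm farther back than shut.
Start: joints at [-1.274, 0.494, 1.345, -0, 1.302, -0.096], TCP at [0.239, -0.578, 0.231] pointing down, gripper open.
Joint ranges: [-2.91, 2.91], [-0.82, 2.16], [0.22, 2.67], [-1.22, 4.37], [0.12, 2.79], [-3.08, 3.08]. Speed limits (rad/s): [1.89, 1.89, 2.57, 3.01, 3.01, 3.01].

INTERFACE

Orientations are given as a 3x3 rotation matrix whose columns are the frame's x, y, z axes.
In Python, from cell import env, kinematics, sense, snapshot, camera_info, look_for, cut_out, landmark_of gives the robot as it stands. Calls block until the motion is done:
- env.goto(position, orientation): joint-space move of the TCP to a pose.
- env.move_l(position, ori=None, velocity=0.15, stop_force=None): straight line of the TCP; ori=None keeps the orientation; velocity is the mean speed in m/s. With stop_force (N) it stops when the force on the tool has changed by that much, and returns True; else False.
- env.set_joints(angles): joint-space move.
- env.move_gripper(opening): opening from 0.0 (shut) to 1.0 (fully open); the grip force is fixed at half the most; returns when the fingers have stopped.
- env.hold(seconds).
- kinematics.inverse_kinematics(position, orientation): joint angles nearest the present ones, or None.
- sense(): the state.
- snapshot(name): name is "scene" or "top" or "wrist"; returns (picture, depth): 420x560x3 uint8, blue, green, red; 420x560 float32, m along the optical axis (not along the pixel's ray), 0 where there is no reading.
- camera_info(name): a dict with "intrinsics" (3x3 intrinsics, pixels), "world_to_cam" (4x4, takes a point from world to camera coordinates). Camera axes: x right, y up, looking along -z (the intrinsics and any distortion apply to the point x, -y, -z); pixel columns grow to the right and rows downward; lengths in m; the calibration is good to about 2 mm. A picture is of the moment at which its call begins: read the wrist's pose just before it. camera_info takes no time and is no camera call; for the wrist camera it gives the pose at the moment of the call.
A pose or a line that the arm cannot do raises env.MotionError and nothing moves.
- env.close_job(): hands the job in; it is judged then, once.
Trained networks look in the newest picture that a camera, given by its name, has taken for a name from the list of things; names that differ only in an ending like _2 or _b are one class to them, and where a whole thing is asked for, a point or a joint stands for the part that bears it (a point fixed in the world has none). Each returns a list of dicts, best first, with "score" (0 to 1); they miss things now and then, are a little off and sometimes report something else, mostly with a low value. They report only what shows in the picture. A call takes as long as a camera call.
- look_for(camera, label): "extent" ([left, top, right, bottom] in pixels, round what is visible of it).
- cut_out(camera, label): "mask" (420x560 bool, what is visible of it) and "extent" ([left, top, right, bottom] in pixels, round what is visible of it).
- landmark_of(camera, label): "at" ([column, row] in pixels: a listed point, or the origin of a listed thing).
The state is a dict: "time_s": time; "qpos": joint angles; "qvel": joint speeds; "joint_efforts": joint torques, N m; "tcp_pos": TCP position; "eef_rot": TCP orientation; "ft_force": force on the tool from outside, world axes, zero at the start; "moment": the same for the moment, N m; "opening": opening from 0.0 (shut) to 1.0 (fully open); "finger_force": force on a finger pad.
Only numpy, scipy, OpenCV 4.12 (cv2) and the standard library are available. Lean on these libraries where they do the work, as an engineer would, in place of code of your own. Each camera call takes 0.05 s, during which the arm holds its last target. There are 200 camera calls.

TASK

Lock the lid of the spares box with the sunken lid: flip all four side clips down until each one is fully shut, hanging flat beside the box. The clips are tight and the box is light and loose, so squeeze each clip home against the rim of the lid instead of shoving the box along, firmly but never with more than about 70 N, which would crack the plastic. Leave the box standing flat within about 4 cm of where it was, and do not move the things round it.

Things in the scene. Friction and masses are not known exactly. Their poses are not given: they have to be found in the camera images.
- spares_box: plastic spares box (white tub, grey lid with grey clips), loose on the bench, 0.6 to 1 kg. Origin: centre of its underside, on the worktop (world z 6 mm); all heights count from it. Lid 112 x 112 mm; the tub below it is 102 x 102 mm. In the middle of each of the four sides hangs one hinged clip. A push on a clip from outside alone slides the box away.
- lid_rim (a point): middle of the lid at the height of the flat top of its rim, 104 mm above the underside (box axes). Inside the rim, a wall 8 mm thick all round, the lid is an open sunken well of 96 x 96 mm, 32 mm deep (floor at z = 72 mm), wide enough for a finger.
- pin_front (a point): middle of the hinge pin of the clip on the box's -x side, at z = 98 mm, 5 mm outside the rim's outer face; the other pins lie likewise. Clips: plates 50 mm wide, 5 mm thick, 46 mm long from pin to beaded end, turning up to 2.0 rad. Shut, a plate hangs straight down, its outer face 7.5 mm outside the rim's outer face.
- pin_right (a point): middle of the pin of the clip on the -y side. All clips fit tightly and stay where they are left. Turning one down takes 0.15 to 0.3 N m about the pin, most at the very end (8 to 15 N on the plate 20 mm below the pin; the clips differ, and it must be felt whether one has reached its stop at 0).
- pin_back (a point): middle of the pin of the clip on the +x side. All clips: a squeeze of about 30 to 50 N between the inside of the rim (a finger in the well) and the plate's outside, 15 to 25 mm below the pin, shuts it. A finger coming down 20 to 40 mm outside the rim first presses an open plate down.
- pin_left (a point): middle of the pin of the clip on the +y side
- clip_front (a joint): hinge angle of the clip on the box's -x side (pin 61 mm from the box's middle): 0 = shut, hanging down flat beside the box; grows as its end swings outward and up, 1.57 = sticking straight out; open at the start (1.0 to 1.8)
- clip_right (a joint): hinge angle of the clip on the box's -y side (pin 61 mm from the box's middle): 0 = shut, hanging down flat beside the box; grows as its end swings outward and up, 1.57 = sticking straight out; open at the start (1.0 to 1.8)
- clip_back (a joint): hinge angle of the clip on the box's +x side (pin 61 mm from the box's middle): 0 = shut, hanging down flat beside the box; grows as its end swings outward and up, 1.57 = sticking straight out; open at the start (1.0 to 1.8)
- clip_left (a joint): hinge angle of the clip on the box's +y side (pin 61 mm from the box's middle): 0 = shut, hanging down flat beside the box; grows as its end swings outward and up, 1.57 = sticking straight out; open at the start (1.0 to 1.8)
- tape_roll: bystander: roll of masking tape lying flat, 65 mm across, 19 mm high; origin: centre of its underside
- paint_jar: bystander: small paint jar, 31 mm across, 34 mm high; origin: centre of its underside
- glue_bottle: bystander: white glue bottle with nozzle, 45 mm across, 115 mm high; origin: centre of its underside
- buffer_stop: bystander: model buffer stop, 54 x 50 x 31 mm; origin: centre of its underside

How it is judged:
At the end, for the whole second after the job is handed in: All four clips are fully shut (each hinge below 0.12 rad), and the box stands flat on the bench (tilt under 0.05 rad, underside less than 8 mm above the bench), at rest, less than 50 mm from where it started (value of joint each of clip_front, clip_right, clip_back, clip_left below 0.12 rad and distance of spares_box from where it was at the start of the episode below 0.05 m and angle between spares_box's own z axis and vertical below 0.05 rad and height (world z) of spares_box below 0.01355 m and linear speed of spares_box below 0.02 m/s); the robot touches nothing.
It fails at once if one of the four bystanders is moved more than 25 mm (distance of any of tape_roll, paint_jar, glue_bottle, buffer_stop from where it was at the start of the episode above 0.025 m).
It fails at once if the box is tipped by more than 0.4 rad (angle between spares_box's own z axis and vertical above 0.4 rad).
It fails at once if the fingers squeeze the box and clip with over 80 N each (both together over 160 N) (contact force between the fingers and spares_box above 160 N).
It also fails if it takes over 45 s, if anything falls off the work surface, if the arm or the gripper's body presses on something with over 40 N, if the wrist force passes 120 N, or if a joint passes its speed limit or range.

## Working session

There is one attempt and no reset: what is moved stays moved. The work goes in short steps, each a Python script; the robot and the scene stay as the last script left them, time stands still between calls to the robot, and variables do not carry over. Pictures are saved under pics/ and viewed, at most 10 in all, crops included, and the job is handed in when it is done.

```bash
mkdir -p pics; ls
cat > h.py <<'E'
import numpy as np, cv2
from cell import env, kinematics, sense, snapshot, camera_info, look_for, cut_out, landmark_of
def world(cam,uv,d):
    c=camera_info(cam); K=np.array(c["intrinsics"]); T=np.linalg.inv(np.array(c["world_to_cam"]))
    uv=np.atleast_2d(uv); d=np.atleast_1d(d)
    x=(uv[:,0]-K[0,2])/K[0,0]*d; y=(uv[:,1]-K[1,2])/K[1,1]*d
    P=np.c_[x,-y,-d,np.ones(len(d))]; return (P@T.T)[:,:3]
def ray(cam,uv):
    o=world(cam,uv,0.)[0]; p=world(cam,uv,1.)[0]; return o,(p-o)/np.linalg.norm(p-o)
def at_z(cam,uv,z):
    o,d=ray(cam,uv); return o+d*(z-o[2])/d[2]
E
python3 - <<'E'
from h import *
s=sense(); print(s['time_s'],s['tcp_pos'],s['opening'],env.pinch_z)
for cam in ['top','scene']:
    im,d=snapshot(cam); cv2.imwrite(f'pics/{cam}0.png',im); np.save(f'{cam}d.npy',d)
    for l,z in [('lid_rim',.11),('pin_front',.104),('pin_right',.104),('pin_back',.104),('pin_left',.104),('tape_roll',0.006),('paint_jar',0.006),('glue_bottle',0.006),('buffer_stop',0.006)]:
        r=landmark_of(cam,l)
        for q in r[:2]: print(cam,l,round(q['score'],2),np.round(q['at'],1),at_z(cam,q['at'],z).round(3))
print(camera_info('top'))
E
```

```text
cell.py
pics
0.0 [ 0.23855463 -0.57727802  0.23067434] 0.9977598883407224 0.0187
top lid_rim 0.95 [316.8 263.7] [ 0.429 -0.369  0.11 ]
top pin_front 0.62 [319.4 299.4] [ 0.362 -0.373  0.104]
top pin_right 0.98 [346.3 255.4] [ 0.444 -0.426  0.104]
top pin_back 0.96 [311.  228.3] [ 0.496 -0.36   0.104]
top pin_left 0.92 [284.9 266.2] [ 0.425 -0.309  0.104]
top tape_roll 0.85 [272.  176.2] [ 0.615 -0.287  0.006]
top paint_jar 0.74 [207.8 198.1] [ 0.569 -0.15   0.006]
top paint_jar 0.59 [268.4 177.1] [ 0.613 -0.279  0.006]
top buffer_stop 0.97 [376.4 208.4] [ 0.544 -0.509  0.006]
scene lid_rim 0.8 [329.9 188.9] [ 0.434 -0.369  0.11 ]
scene pin_right 0.96 [334.8 176.7] [ 0.447 -0.42   0.104]
scene pin_left 0.94 [317.5 212.7] [ 0.424 -0.297  0.104]
scene tape_roll 0.62 [238.9 218.4] [ 0.614 -0.294  0.006]
scene paint_jar 0.65 [313.3 181.2] [ 0.537 -0.5    0.006]
scene paint_jar 0.6 [215.4 273.6] [ 0.56  -0.136  0.006]
scene glue_bottle 0.66 [166.9 266.8] [ 0.654 -0.101  0.006]
scene buffer_stop 0.52 [309.1 178.9] [ 0.55  -0.503  0.006]
{'intrinsics': array([[500.93118516,   0.        , 275.59097377],
       [  0.        , 500.93118516, 208.11228916],
       [  0.        ,   0.        ,   1.        ]]), 'world_to_cam': array([[-0.00932135, -0.99981779,  0.01665853, -0.28863034],
       [ 0.99441481, -0.00751695,  0.10527428, -0.5461731 ],
       [-0.10512987,  0.01754679,  0.99430369, -1.00782416],
       [ 0.        ,  0.        ,  0.        ,  1.        ]])}
```

Run:
```python
import cv2
a=cv2.imread('pics/top0.png'); a=cv2.resize(a[130:330,150:430],(800,571),interpolation=cv2.INTER_CUBIC); cv2.imwrite('pics/top0c.png',a)
```

```text
(no output)
```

View pics/top0c.png

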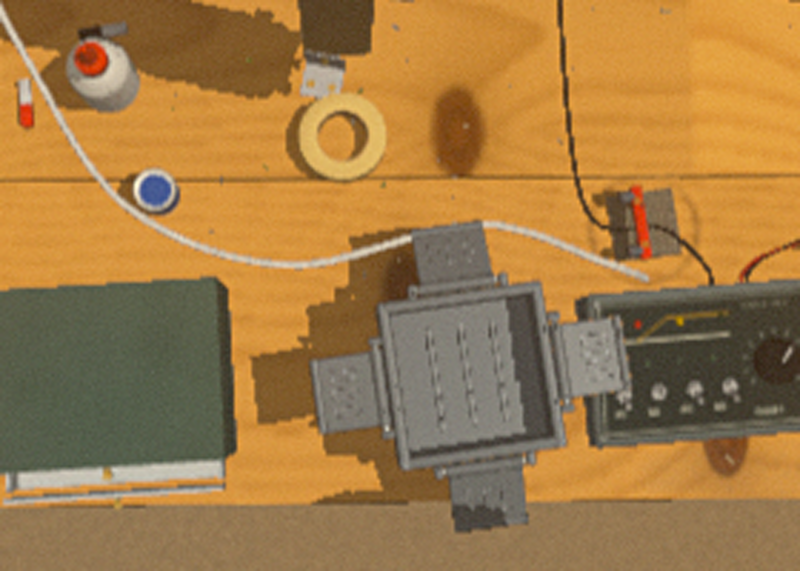

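View pics/scene0.png

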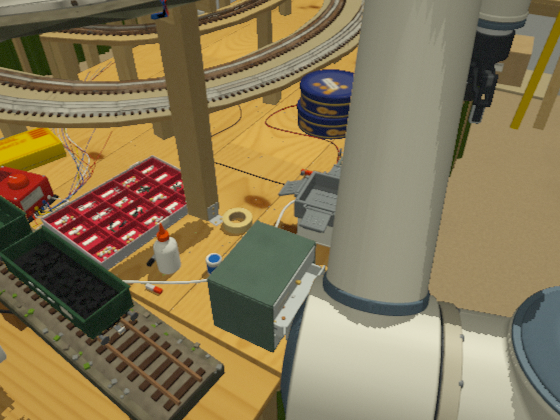

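The top view shows the box at crop (473,375), turned slightly, with all four clips sticking out. The controller is close on its -y side and the green box is well clear on the left. The scene view shows the box mostly hidden behind the arm. Next I fit the rim from depth and check obstacle heights.

Run:
```python
from h import *
d=np.load('topd.npy')
v,u=np.mgrid[0:420,0:560]
P=world('top',np.c_[u.ravel(),v.ravel()],d.ravel()).reshape(420,560,3)
Z=P[...,2]; 
near=(np.hypot(P[...,0]-.429,P[...,1]+.369)<.1)
h,e=np.histogram(Z[near],bins=np.arange(-.02,.16,.005)); print([(round(a,3),int(b)) for a,b in zip(e,h) if b])
rim=near&(abs(Z-.11)<.005)&(np.hypot(P[...,0]-.429,P[...,1]+.369)<.085)
q=P[rim][:,:2].astype(np.float32); r=cv2.minAreaRect(q); print('rim',len(q),r,Z[rim].mean())
fl=near&(abs(Z-.078)<.004); q=P[fl][:,:2].astype(np.float32); print('floor',cv2.minAreaRect(q),len(q))
bench=(abs(P[...,0]-.55)<.05)&(abs(P[...,1]+.3)<.1); print('bench',np.median(Z[bench]))
# obstacles coarse height map
for x in np.arange(.28,.72,.03):
    print('%.2f'%x,[int(1000*np.nanmax(np.r_[-.1,Z[(abs(P[...,0]-x)<.015)&(abs(P[...,1]-y)<.015)&(d>0)]])) for y in np.arange(-.16,-.66,-.03)])
im=cv2.imread('pics/top0.png')
```

```text
[(np.float64(-0.005), 8), (np.float64(0.0), 784), (np.float64(0.005), 732), (np.float64(0.01), 13), (np.float64(0.015), 7), (np.float64(0.02), 13), (np.float64(0.025), 10), (np.float64(0.03), 16), (np.float64(0.035), 38), (np.float64(0.04), 25), (np.float64(0.045), 7), (np.float64(0.05), 10), (np.float64(0.055), 3), (np.float64(0.065), 1), (np.float64(0.07), 299), (np.float64(0.075), 1970), (np.float64(0.08), 142), (np.float64(0.085), 117), (np.float64(0.09), 311), (np.float64(0.095), 504), (np.float64(0.1), 1032), (np.float64(0.105), 1304), (np.float64(0.11), 210)]
rim 1506 ((0.435250848531723, -0.3701978921890259), (0.16411469876766205, 0.13859525322914124), 88.7765884399414) 0.10795917137184201
floor ((0.4318559765815735, -0.3612494170665741), (0.10632922500371933, 0.10460871458053589), 7.647047996520996) 2264
bench 0.005423954606229464
0.28 [-100, -100, -100, -100, -100, -100, -100, -100, -100, -100, -100, 593, 613, 477, 450, 334, 349]
0.31 [-100, -100, -100, -100, -100, -100, -100, -100, -100, -100, -100, 586, 613, 604, 552, -100, -100]
0.34 [767, 796, 748, 799, 10, 10, 98, 101,
[... 295 characters left out ...]
 9, 106, 112, 83, 82, 110, 111, 107, 59, 57, 59, 65, 62, 41]
0.49 [133, 133, 9, 10, 9, 112, 112, 113, 113, 108, 60, 59, 60, 61, 60, 60, 30]
0.52 [12, 13, 15, 14, 14, 15, 101, 103, 12, 11, 13, 40, 13, 17, 15, 20, 30]
0.55 [43, 9, 9, 10, 9, 9, 89, 92, 14, 11, 13, 39, 12, 10, 489, 501, 478]
0.58 [42, 11, 9, 27, 29, 27, 9, 9, 9, 10, 490, 491, 493, 584, 586, 534, 9]
0.61 [9, 10, 9, 27, 27, 27, 490, 491, 490, 553, 582, 576, 594, 595, 590, 499, 10]
0.64 [8, 495, 494, 491, 491, 571, 585, 588, 621, 613, 589, 585, 594, 595, 592, 9, 9]
0.67 [490, 555, 585, 606, 599, 600, 599, 599, 621, 616, 606, 585, 590, 587, 9, 9, 11]
0.70 [512, 564, 588, 604, 599, 593, 593, 598, 588, 584, 11, 9, 491, 490, 10, 10, 9]
```

```bash
cat >> h.py <<'E'
def ori(yaw):  # tool down, tool y at angle yaw in the world
    y=np.array([np.cos(yaw),np.sin(yaw),0]); z=np.array([0,0,-1.]); return np.c_[np.cross(y,z),y,z]
LAB=['lid_rim','pin_front','pin_right','pin_back','pin_left']
def see(tag,save=True):
    im,d=snapshot('wrist'); cv2.imwrite(f'pics/{tag}.png',im); np.save(f'{tag}.npy',d); out={}
    for l in LAB:
        for q in landmark_of('wrist',l)[:1]:
            w=at_z('wrist',q['at'],.11 if l=='lid_rim' else .104); out[l]=w; print(l,round(q['score'],2),np.round(q['at']),w.round(4))
    v,u=np.mgrid[0:420,0:560]; P=world('wrist',np.c_[u.ravel(),v.ravel()],d.ravel()); np.save(f'{tag}_P.npy',P.reshape(420,560,3)); return out
E
python3 - <<'E'
from h import *
q=sense()['qpos']; print(q, ori(0.12).round(2).tolist(), np.round(sense()['eef_rot'],2).tolist())
for yaw in np.arange(-4,4)*np.pi/4+.12:
    s=kinematics.inverse_kinematics([.43,-.369,.3],ori(yaw)); print(round(yaw,2),None if s is None else np.round(s,2))
# tool y along box y, (half turn choice nearest)
best=min([.12+k*np.pi/2 for k in range(-2,3)],key=lambda w: 9 if (s:=kinematics.inverse_kinematics([.43,-.369,.3],ori(w))) is None else abs(s[5]-q[5]))
print(best); env.goto([.43,-.369,.30],ori(best)); print(sense()['time_s'],sense()['tcp_pos'])
see('w1')
E
```

```text
[-1.27448972e+00  4.93599891e-01  1.34550604e+00  2.48402422e-05
  1.30251927e+00 -9.55221313e-02] [[-0.12, 0.99, 0.0], [0.99, 0.12, 0.0], [0.0, 0.0, -1.0]] [[0.92, 0.38, 0.0], [0.38, -0.92, 0.0], [0.0, -0.0, -1.0]]
-3.02 [-0.81  0.35  1.39 -0.    1.4   2.21]
-2.24 [-0.81  0.35  1.39 -0.    1.4   1.42]
-1.45 [-0.81  0.35  1.39 -0.    1.4   0.64]
-0.67 [-0.81  0.35  1.39 -0.    1.4  -0.15]
0.12 [-0.81  0.35  1.39 -0.    1.4  -0.93]
0.91 [-0.81  0.35  1.39 -0.    1.4  -1.72]
1.69 [-0.81  0.35  1.39 -0.    1.4  -2.51]
2.48 [-0.81  0.35  1.39 -0.    1.4   2.99]
-1.4507963267948965
2.125 [ 0.42956957 -0.36966473  0.29972045]
lid_rim 0.96 [271. 189.] [ 0.4302 -0.3644  0.11  ]
pin_front 0.84 [275. 240.] [ 0.3716 -0.3755  0.104 ]
pin_right 0.82 [328. 187.] [ 0.4381 -0.425   0.104 ]
pin_back 0.67 [269. 125.] [ 0.4935 -0.3554  0.104 ]
pin_left 0.97 [210. 186.] [ 0.4251 -0.2999  0.104 ]
```

View pics/w1.png

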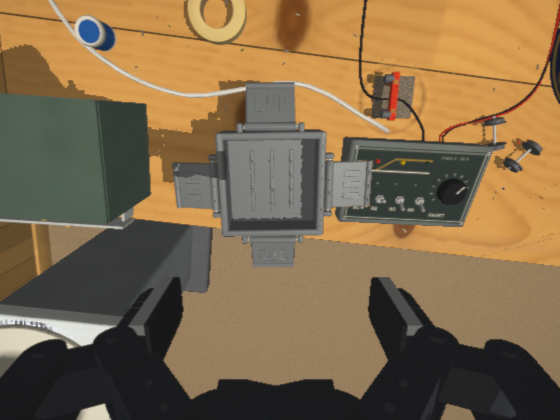

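The wrist view shows the rim outline at about (218–326, 130–237), aligned with the tool, and the four clips open. I fit the rim pose with depth from both views.

```bash
cat >> h.py <<'E'
from scipy.optimize import differential_evolution
def fitbox(P,c0=(.43,-.367),yaw0=.12):
    P=P.reshape(-1,3); P=P[np.hypot(P[:,0]-c0[0],P[:,1]-c0[1])<.1]
    top=P[abs(P[:,2]-.110)<.0035]; fl=P[abs(P[:,2]-.078)<.004]
    def f(p):
        R=np.array([[np.cos(p[2]),np.sin(p[2])],[-np.sin(p[2]),np.cos(p[2])]])
        a=abs((top[:,:2]-p[:2])@R.T).max(1); b=abs((fl[:,:2]-p[:2])@R.T).max(1)
        return np.minimum(abs(a-.052).clip(.004)-.004,.004).sum()+np.minimum((b-.048).clip(0),.004).sum()
    r=differential_evolution(f,[(c0[0]-.02,c0[0]+.02),(c0[1]-.02,c0[1]+.02),(yaw0-.12,yaw0+.12)],seed=1)
    return r.x,r.fun/(len(top)+len(fl)),len(top),len(fl)
def fitlm(o):
    M={'lid_rim':(0,0),'pin_front':(-.061,0),'pin_back':(.061,0),'pin_right':(0,-.061),'pin_left':(0,.061)}
    k=list(o); A=np.array([complex(*M[i]) for i in k]); B=np.array([complex(*o[i][:2]) for i in k])
    y=np.angle(((B-B.mean())*np.conj(A-A.mean())).sum()); c=(B-A*np.exp(1j*y)).mean(); return c.real,c.imag,y
E
python3 - <<'E'
from h import *
P=np.load('w1_P.npy'); print(fitbox(P))
d=np.load('topd.npy'); v,u=np.mgrid[0:420,0:560]
T=world('top',np.c_[u.ravel(),v.ravel()],d.ravel()); print(fitbox(T))
print(fitlm(dict(a=1) and {'lid_rim':(.4302,-.3644),'pin_front':(.3716,-.3755),'pin_right':(.4381,-.425),'pin_back':(.4935,-.3554),'pin_left':(.4251,-.2999)}))
# rim height by triangulation of lid_rim top/wrist
w=at_z('wrist',[271,189],.11); 
o1,d1=ray('top',[316.8,263.7]); o2,d2=ray('wrist',[271,189])
t=np.linalg.lstsq(np.c_[d1,-d2],o2-o1,rcond=None)[0]; print('tri',o1+d1*t[0],o2+d2*t[1])
Q=P.reshape(-1,3); Q=Q[(np.hypot(Q[:,0]-.43,Q[:,1]+.367)<.075)]
h,e=np.histogram(Q[:,2],np.arange(.07,.12,.002)); print(dict(zip(e.round(3).tolist(),h.tolist())))
E
```

```text
(array([ 0.43246013, -0.36444393,  0.13235909]), np.float64(0.0002448490389533585), 3415, 6978)
(array([ 0.4334277 , -0.3652196 ,  0.13314667]), np.float64(0.00033349773345328214), 1131, 2264)
(np.float64(0.43170000000000003), np.float64(-0.36404), np.float64(0.13321445116435074))
tri [ 0.42880093 -0.36888489  0.11131136] [ 0.43054912 -0.36425971  0.11084532]
{0.07: 7, 0.072: 11, 0.074: 1959, 0.076: 4675, 0.078: 252, 0.08: 92, 0.082: 87, 0.084: 78, 0.086: 90, 0.088: 100, 0.09: 95, 0.092: 108, 0.094: 110, 0.096: 109, 0.098: 229, 0.1: 424, 0.102: 949, 0.104: 1129, 0.106: 2401, 0.108: 1411, 0.11: 16, 0.112: 0, 0.114: 0, 0.116: 0}
```

```bash
cat >> h.py <<'E'
def rep(t):
    s=sense(); print(t,'t=%.2f'%s['time_s'],s['tcp_pos'].round(4) if hasattr(s['tcp_pos'],'round') else s['tcp_pos'],'op %.3f'%s['opening'],'ff',np.round(s['finger_force'],1),'F',np.round(s['ft_force'],1))
DIR={'front':np.pi,'back':0,'right':-np.pi/2,'left':np.pi/2}
def shut(name,c,yaw,tool,z=.083,r=.0558,op=.65):
    a=yaw+DIR[name]; p=np.array([c[0]+r*np.cos(a),c[1]+r*np.sin(a)]); R=ori(tool)
    env.move_gripper(op); env.goto([*p,.15],R); rep(name+' above')
    print('stop',env.move_l([*p,z],velocity=.08,stop_force=50)); rep('down')
    env.move_gripper(0.3); rep('half'); env.move_gripper(0.); env.hold(.2); rep('shut')
    env.move_gripper(op); rep('open'); env.move_l([*p,.15],velocity=.15)
E
python3 - <<'E'
from h import *
print('cam',np.linalg.inv(np.array(camera_info('wrist')['world_to_cam']))[:3,3])
c=(.4327,-.3647); y=.1327
shut('right',c,y,y-np.pi/2)
o=see('w2'); print(fitlm(o),fitbox(np.load('w2_P.npy')))
E
```

```text
cam [ 0.50690537 -0.35983605  0.44117629]
right above t=3.52 [ 0.4405 -0.4201  0.151 ] op 0.648 ff 0.0 F [-0.7  0.8  0.4]
stop False
down t=4.51 [ 0.4399 -0.4198  0.0826] op 0.646 ff 0.0 F [ 0.7  0.5 -0.6]
half t=4.90 [ 0.4405 -0.4199  0.0839] op 0.303 ff 14.4 F [ 0.2  4.2 11.2]
shut t=5.34 [ 0.4402 -0.4185  0.0839] op 0.168 ff 59.1 F [ 0.4 11.5 21.7]
open t=5.81 [ 0.44   -0.4201  0.0829] op 0.650 ff 0.0 F [ 0.4  0.1 -0.7]
lid_rim 0.67 [175. 249.] [ 0.4305 -0.3589  0.11  ]
pin_right 0.66 [275. 245.] [ 0.4386 -0.419   0.104 ]
pin_back 0.74 [168. 142.] [ 0.4933 -0.3507  0.104 ]
pin_left 0.78 [ 78. 243.] [ 0.424  -0.2973  0.104 ]
(np.float64(0.43145273289474884), np.float64(-0.35830110400984133), np.float64(0.12022518914152398)) (array([ 0.43180981, -0.35837489,  0.13144228]), np.float64(0.0002205071680868171), 8516, 16551)
```

View pics/w2.png

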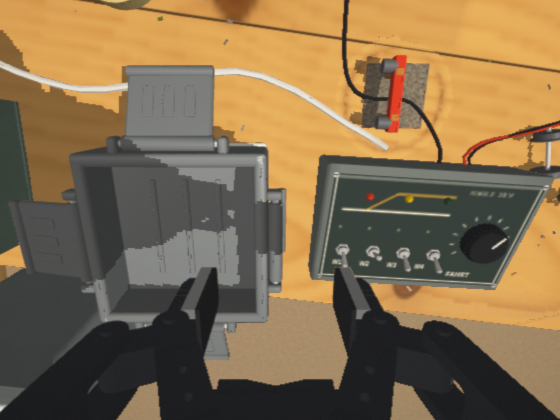

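The right clip now hangs down, at about (270,240), and the box seems to have shifted ~6 mm in +y. I re-fit from the top camera, then do the left clip.

```bash
cat >> h.py <<'E'
def topfit(tag):
    im,d=snapshot('top'); cv2.imwrite(f'pics/{tag}.png',im)
    v,u=np.mgrid[0:420,0:560]; r=fitbox(world('top',np.c_[u.ravel(),v.ravel()],d.ravel())); print('top',r[0].round(4),r[1:]); return r[0]
E
python3 - <<'E'
from h import *
topfit('t1')
c=(.432,-.3586); y=.1325
shut('left',c,y,y-np.pi/2)
o=see('w3'); print(fitlm(o),fitbox(np.load('w3_P.npy'))); topfit('t2')
E
```

```text
top [ 0.4331 -0.3579  0.1506] (np.float64(0.000499273560065086), 683, 887)
left above t=7.52 [ 0.4248 -0.3028  0.1503] op 0.652 ff 0.0 F [-0.   0.5 -0.3]
stop False
down t=8.51 [ 0.4245 -0.3034  0.0826] op 0.649 ff 0.0 F [ 0.5 -0.   0.5]
half t=8.91 [ 0.425  -0.304   0.0834] op 0.303 ff 13.6 F [-0.8 -3.2  6.6]
shut t=9.41 [ 0.4258 -0.305   0.084 ] op 0.160 ff 58.5 F [-0.1 -8.4 10.8]
open t=9.88 [ 0.4245 -0.3031  0.0829] op 0.650 ff 0.0 F [ 0.4 -0.1 -0.6]
lid_rim 0.67 [375. 247.] [ 0.4322 -0.362   0.11  ]
pin_right 0.86 [462. 245.] [ 0.4389 -0.4178  0.104 ]
pin_back 0.76 [376. 140.] [ 0.4944 -0.3502  0.104 ]
pin_left 0.95 [267. 244.] [ 0.4233 -0.2974  0.104 ]
(np.float64(0.4321133571982308), np.float64(-0.3588937480060135), np.float64(0.13193074939788044)) (array([ 0.43293826, -0.36019136,  0.13391038]), np.float64(0.00019258108397178568), 8244, 16678)
top [ 0.4343 -0.3655  0.24  ] (np.float64(0.0006235260979488651), 199, 65)
```

View pics/w3.png

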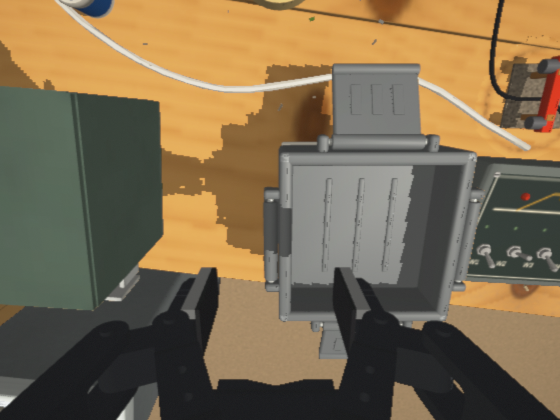

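The left clip is down too, at about (272,235). Now the back and front clips.

Run:
```python
from h import *
c=(.4327,-.3597); y=.133
shut('back',c,y,y)
o=see('w4'); f=fitbox(np.load('w4_P.npy')); print(fitlm(o),f)
c=f[0][:2] if np.hypot(f[0][0]-.4327,f[0][1]+.3597)<.012 and f[1]<.0004 else c
shut('front',c,y,y)
env.goto([.39,-.42,.3],ori(y-np.pi/2))
o=see('w5'); print(fitlm(o),fitbox(np.load('w5_P.npy'))); topfit('t5'); rep('end')
```

```text
back above t=12.50 [ 0.4879 -0.3522  0.15  ] op 0.652 ff 0.0 F [-0.4  0.1  0.5]
stop False
down t=13.48 [ 0.488  -0.3522  0.0824] op 0.648 ff 0.5 F [1.1 0.4 1.1]
half t=13.88 [ 0.4879 -0.3528  0.0834] op 0.300 ff 13.5 F [-3.4 -1.7 11. ]
shut t=14.32 [ 0.4867 -0.3529  0.0836] op 0.172 ff 59.1 F [-12.   -3.7  19.6]
open t=14.78 [ 0.488  -0.3522  0.0829] op 0.647 ff 0.0 F [-0.3 -0.5  0.4]
lid_rim 0.66 [177. 251.] [ 0.4275 -0.3606  0.11  ]
pin_front 0.75 [ 82. 242.] [ 0.367  -0.3656  0.104 ]
pin_right 0.49 [179. 252.] [ 0.4272 -0.364   0.104 ]
pin_back 0.83 [276. 244.] [ 0.4872 -0.351   0.104 ]
pin_left 0.76 [166. 146.] [ 0.4172 -0.2995  0.104 ]
(np.float64(0.42524621760504683), np.float64(-0.34811699854285455), np.float64(0.1321440419955428)) (array([ 0.42704154, -0.3607958 ,  0.13277034]), np.float64(0.00022025788294135866), 8161, 16288)
front above t=16.44 [ 0.3713 -0.3686  0.1503] op 0.652 ff 0.0 F [ 0.1 -0.1 -0.3]
stop False
down t=17.43 [ 0.3718 -0.368   0.0824] op 0.649 ff 0.0 F [-0.2  0.4 -1. ]
half t=17.82 [ 0.3724 -0.3682  0.0832] op 0.305 ff 13.0 F [4.3 3.7 4.9]
shut t=18.32 [ 0.3735 -0.3689  0.0838] op 0.164 ff 58.4 F [ 8.5  2.8 11.1]
open t=18.80 [ 0.3716 -0.3681  0.0829] op 0.651 ff 0.0 F [-0.1  0.3 -0.3]
pin_front 0.66 [227. 201.] [ 0.3694 -0.3692  0.104 ]
pin_right 0.84 [286. 147.] [ 0.435  -0.4237  0.104 ]
pin_back 0.59 [220.  77.] [ 0.492  -0.3522  0.104 ]
pin_left 0.9 [162. 147.] [ 0.418  -0.2981  0.104 ]
(np.float64(0.4286196620650886), np.float64(-0.3607882396246467), np.float64(0.13637936829618982)) (array([ 0.4289989 , -0.36224603,  0.12967957]), np.float64(0.00037637373276845344), 4612, 7982)
top [ 0.4301 -0.3622  0.1349] (np.float64(0.0003172904109253489), 1005, 2224)
end t=21.18 [ 0.39   -0.4199  0.2999] op 0.656 ff 0.0 F [-1.3 -0.6  0.2]
```

View pics/w5.png

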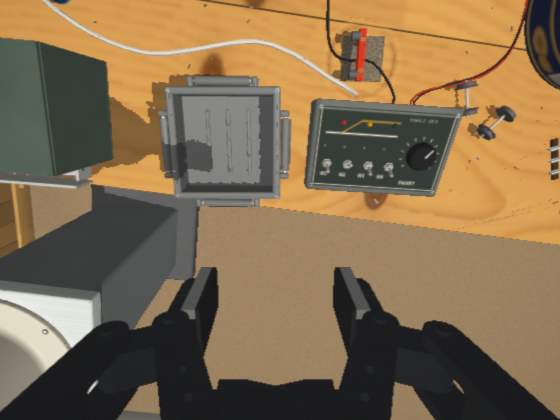

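View pics/w4.png

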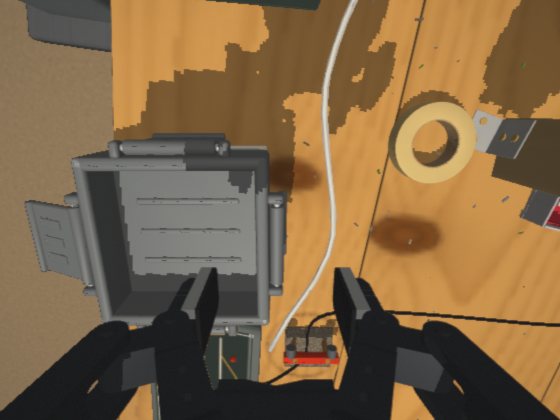

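All four clips look down in w5 (front at (230,203), right at (286,145), back at (222,80), left at (165,145)). The openings at 59 N were 0.160–0.172. I re-squeeze right and back, which gave the largest values, to feel whether they are at their stops.

Run:
```python
from h import *
c=(.4293,-.3620); y=.132
for n,t in (('right',y-np.pi/2),('back',y)):
    a=y+DIR[n]; p=np.array([c[0]+.0558*np.cos(a),c[1]+.0558*np.sin(a)])
    env.move_gripper(.45); env.goto([*p,.15],ori(t)); print(env.move_l([*p,.082],velocity=.12,stop_force=30)); rep(n)
    env.move_gripper(0.); env.hold(.3); rep('squeezed'); env.move_gripper(.45); env.move_l([*p,.15]); 
env.goto([.39,-.42,.3],ori(y-np.pi/2)); see('w6'); print(fitbox(np.load('w6_P.npy')))
# plate outer extents in box frame, any points below rim outside it
P=np.load('w6_P.npy').reshape(-1,3); R=np.array([[np.cos(y),np.sin(y)],[-np.sin(y),np.cos(y)]]); q=(P[:,:2]-np.array(c))@R.T
for n,ax,s in (('front',0,-1),('back',0,1),('right',1,-1),('left',1,1)):
    m=(P[:,2]>.04)&(P[:,2]<.105)&(abs(q[:,1-ax])<.024)&(s*q[:,ax]>.057)&(s*q[:,ax]<.11); print(n,m.sum(),np.percentile(s*q[m,ax],[50,95]).round(4) if m.any() else '')
topfit('t6'); rep('end')
```

```text
False
right t=22.88 [ 0.437  -0.4179  0.083 ] op 0.451 ff 0.0 F [-0.  -0.2  0.1]
squeezed t=23.51 [ 0.437  -0.4174  0.0831] op 0.163 ff 58.3 F [-1.   3.3  9.4]
False
back t=26.75 [ 0.4848 -0.3549  0.0825] op 0.452 ff 0.0 F [ 0.1 -0.7 -0.3]
squeezed t=27.38 [ 0.4846 -0.355   0.083 ] op 0.172 ff 58.6 F [-4.4  0.1  6.7]
lid_rim 0.64 [226. 148.] [ 0.4266 -0.3641  0.11  ]
pin_front 0.91 [226. 199.] [ 0.3717 -0.3679  0.104 ]
pin_back 0.63 [221.  80.] [ 0.4897 -0.3527  0.104 ]
pin_left 0.58 [164. 146.] [ 0.4196 -0.3001  0.104 ]
(array([ 0.42914341, -0.3620864 ,  0.12909696]), np.float64(0.0003716166524228743), 4561, 8015)
front 53 [0.0576 0.0652]
back 16 [0.0645 0.0645]
right 630 [0.1007 0.1091]
left 22 [0.0579 0.0647]
top [ 0.4302 -0.3623  0.1321] (np.float64(0.0003126837697386926), 972, 2243)
end t=29.98 [ 0.3901 -0.4199  0.2998] op 0.452 ff 0.0 F [ 0.2 -0.6  0.7]
```

```bash
python3 -c "
from cell import env
print(env.close_job())"
```

```text
the job is handed in; nothing more can be done
None
```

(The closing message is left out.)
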